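Unstack the oil-sample carriers onto their autosampler loading trays

TASK

The steel carriers of oil samples have come in stacked two high on the delivery tray: take the stacks apart and load each carrier into the loading tray made for its size, standing flat on the plate inside its four corner guides. Keep the carriers upright and set them down gently, not dropped, and leave the open beaker standing where it is.

Things in the scene. Friction and masses are not known exactly. Their poses are not given: they have to be found in the camera images.
- long_jar_carrier: Loose steel carrier, 166 x 46 mm, holding four wide capped jars (38 mm across) in a single row, fixed in it. Upright side walls 26 mm high; caps end 46 mm above the underside. x along its length; either way round will do. Origin: centre of underside. Starts at the bottom of a stack, on the delivery tray's 3 mm floor, a short carrier on its caps. Up to 0.6 kg.
- long_vial_carrier: Loose steel carrier, 122 x 64 mm, holding eight capped vials (27 mm across) in two rows of four, fixed in it. Upright side walls 26 mm high; caps end 46 mm above the underside. x along its length; either way round will do. Origin: centre of underside. Starts at the bottom of a stack, on the delivery tray's 3 mm floor, a short carrier on its caps. Up to 0.55 kg.
- short_jar_carrier: Loose steel carrier, 88 x 46 mm, holding two wide capped jars (38 mm across) in a single row, fixed in it. Upright side walls 26 mm high; caps end 46 mm above the underside. x along its length; either way round will do. Origin: centre of underside. Starts on the caps of either long carrier, underside 49 mm above the bench. Up to 0.35 kg.
- short_vial_carrier: Loose steel carrier, 64 x 64 mm, holding four capped vials (27 mm across), two by two, fixed in it. Upright side walls 26 mm high; caps end 46 mm above the underside. Square: any quarter turn will do. Origin: centre of underside. Starts on the caps of either long carrier, underside 49 mm above the bench. Up to 0.3 kg.
- long_jar_tray: Fixed loading tray for the long_jar_carrier: aluminium plate 194 x 74 mm, with an 18 mm pull tab at +x. White corner guides, 10 mm high, 13 mm along each side, bound a pocket 182 x 62 mm (8 mm play all round); sides open between guides. Pocket floor 10 mm above the bench. Origin: plate centre, on the bench; x along the length.
- long_vial_tray: Fixed loading tray for the long_vial_carrier: aluminium plate 150 x 92 mm, with an 18 mm pull tab at +x. White corner guides, 10 mm high, 13 mm along each side, bound a pocket 138 x 80 mm (8 mm play all round); sides open between guides. Pocket floor 10 mm above the bench. Origin: plate centre, on the bench; x along the length.
- short_jar_tray: Fixed loading tray for the short_jar_carrier: aluminium plate 116 x 74 mm, with an 18 mm pull tab at +x. White corner guides, 10 mm high, 13 mm along each side, bound a pocket 104 x 62 mm (8 mm play all round); sides open between guides. Pocket floor 10 mm above the bench. Origin: plate centre, on the bench; x along the length.
- short_vial_tray: Fixed loading tray for the short_vial_carrier: aluminium plate 92 x 92 mm, with an 18 mm pull tab at +x. White corner guides, 10 mm high, 13 mm along each side, bound a pocket 80 x 80 mm (8 mm play all round); sides open between guides. Pocket floor 10 mm above the bench. Origin: plate centre, on the bench; x along the tab axis.
- beaker: Open glass beaker, 52 mm across the rim and 72 mm tall, standing on the bench beside the delivery tray, between it and the loading trays on its left or right; to be left standing. Origin: centre of its underside.
Mind the look-alikes: they are no part of the job. What is shaped like the short_vial_tray but brown or turquoise is not meant.

How it is judged:
By the outcome, as a careful person would: the job done as asked, in the order asked, and still so for the second after the job is handed in, with the robot touching nothing.
It also fails if it takes over 112 s, if anything falls off the work surface, if the arm or the gripper's body presses on something with over 40 N, if the wrist force passes 120 N, or if a joint passes its speed limit or range.

ROBOT

A 6-joint arm with a two-finger parallel gripper is mounted at the origin on the work surface. World frame = base frame: x ahead of the robot, y to its left, z up, the work surface at z = 0. Lengths are in m, angles in rad, forces in N, time in s.
With the tool pointing down it reaches from about 0.25 to 0.725 m from the base axis. Payload 4 kg.
Tool frame: the origin (TCP) lies on the centre line of the jaws, within the pads' length; the fingertips stand ahead of it and the grasp point (between the pads) lies 3 mm ahead of it (bot.tcp_to_tips is the z of the fingertips in the tool frame, in m); z points along the fingers, y is the line along which they close (so a half turn about z gives the same grasp; the last joint's range is limited). The gripper opens to 85 mm and grips with 20 to 120 N. Pads are 22 mm wide; open, the fingers measure 114 mm over their backs; the gripper's body (76 mm by 85 mm) begins 54 mm behind the grasp point. The pads swing forward as they close: fully open they stand 13 mm farther back than shut.
Start: joints at [1.331, 0.241, 0.005, 1.335, 0, 1.571], TCP at [0.119, 0.486, 0.253] pointing down, gripper open.
Joint ranges: [-2.72, 2.72], [-1.05, 1.87], [-1.09, 1.28], [-1.99, 2.15], [-1.42, 1.44], [-3.14, 3.14]. Speed limits (rad/s): [2.79, 2.79, 3.14, 3.14, 3.14, 3.14].

INTERFACE

Orientations are given as a unit quaternion [x, y, z, w].
In Python, from workcell import telemetry, camera, camera_params, ticket, boxes_of, cut_out, spot_point, bot gives the robot as it stands.
- The arm moves only by the shell command python3 -m creep 'ROWS'. ROWS is text: rows parted by semicolons, each of 5 numbers parted by spaces: the opening, from 0 (shut) to 1 (fully open), then the shift along the tool's x, y, z in units of 150 mm (1.0 is 150 mm), then the turn about the tool's z in units of 180 degrees (1.0 is 180 degrees). In form: claw x y z turn; .... A call has 1 to 12 rows; each row is the pose to reach, as a shift and turn from the pose commanded when the call began, along the tool's axes at that moment, turning the shorter way round; what a row does not reach only later rows make up. A row lasts 1/8 s, in which the tool goes at most 62.5 mm and 10.7 degrees, less where a joint would pass 70% of its speed; a pose out of reach is approached as far as the arm can. A call with a number of a shift or a turn outside -1 to 1 is refused whole. A call with a gripper value outside its range is refused whole. The fingers move at their own pace and stop on an object; the grip force is fixed at half the most. Time passes only in rows, so rows that repeat a pose let the fingers close. It gives the time, the measured TCP pose, the force, the opening and the grip force at its end, in the units of the state.
- telemetry.get_obs(): the state, without advancing time (a new reading comes with each control period).
- camera(name): name is "side" or "top" or "wrist"; returns the picture (420x560x3 uint8, red, green, blue); there is no depth.
- camera_params(name): a dict with "camera_matrix" (3x3 intrinsics, pixels), "k1" (the pictures are not rectified: a ray, as slopes to the right and down, at radius r is drawn at 1 + k1 r^2 times it, then the intrinsics apply), "eye" and "attitude" of the camera in the world. Camera axes: x right, y down, z forward; pixel columns grow to the right and rows downward; lengths in m; the calibration is good to about 2 mm. A picture is of the moment at which its call begins: read the wrist's pose just before it. camera_params takes no time and is no camera call; for the wrist camera it gives the pose at the moment of the call.
- ticket.job_done(): hands the job in; it is judged then, once.
Trained networks look in the newest picture that a camera, given by its name, has taken for a name from the list of things; names that differ only in an ending like _2 or _b are one class to them, and where a whole thing is asked for, a point or a joint stands for the part that bears it (a point fixed in the world has none). Each returns a list of dicts, best first, with "conf" (0 to 1); they miss things now and then, are a little off and sometimes report something else, mostly with a low value. They report only what shows in the picture. A call takes as long as a camera call. They do not tell look-alikes from the thing itself.
- boxes_of(thing, camera): "at" ([x, y, z] in m, in world coordinates, good to about 4 mm: the middle of the surface that is visible of it).
- cut_out(thing, camera): "pixels" (420x560 bool, what is visible of it).
- spot_point(thing, camera): "at" ([x, y, z] in m, in world coordinates, good to about 4 mm: a listed point, or the origin of a listed thing).
The state is a dict: "clock": time; "joint_pos": joint angles; "joint_vel": joint speeds; "tau": joint torques, N m; "eef_pos": TCP position; "tool_rot": TCP orientation; "ft_force": force on the tool from outside, world axes, zero at the start; "ft_torque": the same for the moment, N m; "grip_width": finger opening in m; "grasp_force": force on a finger pad.
Only numpy, scipy, OpenCV 4.12 (cv2) and the standard library are available. Lean on these libraries where they do the work, as an engineer would, in place of code of your own. Each camera call takes 0.05 s, during which the arm holds its last target. There are 200 camera calls.

## Working session

There is one attempt and no reset: what is moved stays moved. The work goes in short steps, Python scripts to look and compute and a shell command to move; the robot and the scene stay as the last step left them, time stands still between calls to the robot, and variables do not carry over. Pictures are saved under pics/ and viewed, at most 14 in all, crops included, and the job is handed in when it is done.

```bash
ls; mkdir -p pics
python3 - <<'E'
from workcell import *
import cv2,numpy as np
o=telemetry.get_obs(); print({k:np.round(v,3) for k,v in o.items()}); print(bot.tcp_to_tips)
for c in("top","side"):
    cv2.imwrite(f"pics/{c}0.png",camera(c)[:,:,::-1]); p=camera_params(c); print(c,p)
    for t in "long_jar_carrier long_vial_carrier short_jar_carrier short_vial_carrier long_jar_tray long_vial_tray short_jar_tray short_vial_tray beaker".split():
        print(t,[(np.round(d['at'],3),round(d['conf'],2)) for d in spot_point(t,c)[:4]])
E
```

```text
pics
{'clock': np.float64(0.0), 'joint_pos': array([1.331, 0.241, 0.004, 1.335, 0.   , 1.571]), 'joint_vel': array([-0.001, -0.   ,  0.   , -0.001, -0.002, -0.001]), 'tau': array([-0.0000e+00, -3.7232e+01,  2.5241e+01,  1.7000e-02,  0.0000e+00,
        0.0000e+00]), 'eef_pos': array([0.119, 0.485, 0.252]), 'tool_rot': array([ 0.12 ,  0.993, -0.001, -0.   ]), 'ft_force': array([-0.7  , -0.684,  0.003]), 'ft_torque': array([ 0.029, -0.022, -0.014]), 'grasp_force': np.float64(0.0), 'grip_width': np.float64(0.085)}
0.022
top {'camera_matrix': array([[435.39324429,   0.        , 280.29501272],
       [  0.        , 435.39324429, 206.70554936],
       [  0.        ,   0.        ,   1.        ]]), 'k1': -0.11907532097676857, 'eye': array([0.29032022, 0.05265925, 1.09983198]), 'attitude': array([-0.70267921,  0.70754018, -0.04237196,  0.06191476])}
long_jar_carrier [(array([ 0.646, -0.015,  0.001]), 0.61)]
long_vial_carrier [(array([0.494, 0.016, 0.002]), 0.62), (array([ 0.647, -0.015,  0.051]), 0.42)]
short_jar_carrier [(array([ 0.648, -0.012,  0.05 ]), 0.61)]
short_vial_carrier [(array([0.
[... 691 characters left out ...]
'attitude': array([ 0.90609285, -0.21991325,  0.07726512, -0.35307791])}
long_jar_carrier [(array([ 0.646, -0.011,  0.003]), 0.78)]
long_vial_carrier [(array([0.498, 0.012, 0.008]), 0.77), (array([ 0.614,  0.337, -0.   ]), 0.34)]
short_jar_carrier [(array([ 0.644, -0.017,  0.042]), 0.91)]
short_vial_carrier [(array([0.502, 0.017, 0.049]), 0.69)]
long_jar_tray [(array([ 0.398, -0.305, -0.002]), 0.64)]
long_vial_tray [(array([ 0.622, -0.346, -0.003]), 0.67)]
short_jar_tray [(array([ 0.615,  0.334, -0.001]), 0.97)]
short_vial_tray [(array([0.279, 0.492, 0.   ]), 0.71), (array([ 0.404,  0.356, -0.001]), 0.65), (array([ 0.213,  0.341, -0.002]), 0.65)]
beaker [(array([0.518, 0.214, 0.001]), 0.72)]
```

View pics/top0.png

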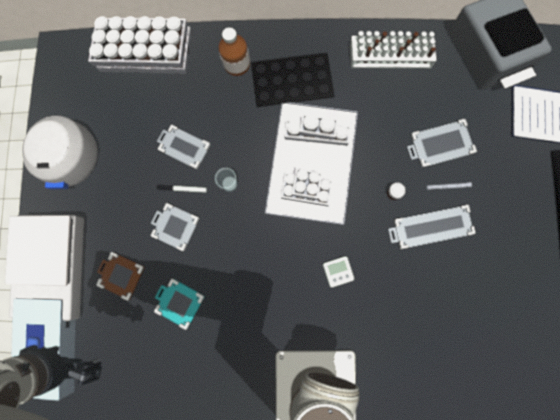

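View pics/side0.png

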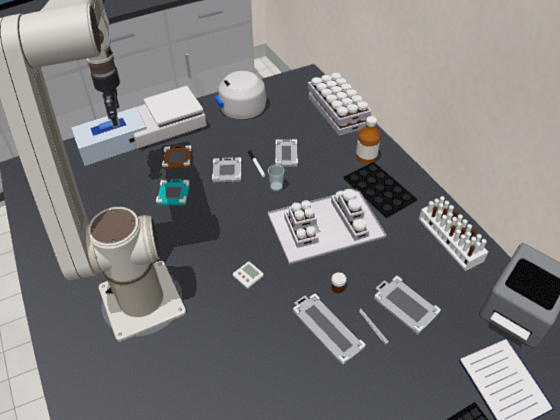

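```bash
cat > h.py <<'E'
from workcell import *
import cv2,numpy as np
from scipy.optimize import minimize
from scipy.spatial.transform import Rotation as R
def proj(P,p):
    c=(np.atleast_2d(P)-p['eye'])@R.from_quat(p['attitude']).as_matrix()
    s=c[:,:2]/c[:,2:]; s=s*(1+p['k1']*(s**2).sum(1,keepdims=True)); K=p['camera_matrix']
    return s*K[0,0]+K[:2,2]
def rect(l,w,z,x0=0):
    return np.array([[x0+a*l/2,b*w/2,z] for a,b in((1,1),(1,-1),(-1,-1),(-1,1))])
def cyl(x,y,d,z0,z1):
    t=np.linspace(0,2*np.pi,16,endpoint=False)
    return np.array([[x+d/2*np.cos(a),y+d/2*np.sin(a),z] for z in(z0,z1) for a in t])
def tray(l,w): return [np.vstack([rect(l,w,0),rect(l,w,.01)]),rect(18,0,0) if 0 else rect(.018,.03,.005,l/2+.009)]
def carrier(l,w,nx,ny,d):
    return [np.vstack([rect(l,w,0),rect(l,w,.026)])]+[cyl((i-(nx-1)/2)*(l-.006)/nx,(j-(ny-1)/2)*(w-.006)/ny,d,.02,.046) for i in range(nx) for j in range(ny)]
M=dict(long_jar_tray=tray(.194,.074),long_vial_tray=tray(.150,.092),short_jar_tray=tray(.116,.074),short_vial_tray=tray(.092,.092),
 long_jar_carrier=carrier(.166,.046,4,1,.038),long_vial_carrier=carrier(.122,.064,4,2,.027),short_jar_carrier=carrier(.088,.046,2,1,.038),short_vial_carrier=carrier(.064,.064,2,2,.027))
S=4
def polys(n,q,z,p):
    c,s=np.cos(q[2]),np.sin(q[2]); out=[]
    for V in M[n]:
        W=np.c_[q[0]+c*V[:,0]-s*V[:,1],q[1]+s*V[:,0]+c*V[:,1],V[:,2]+z]
        out.append(cv2.convexHull(proj(W,p).astype(np.float32)))
    return out
def render(n,q,z,p):
    m=np.zeros((420*S,560*S),np.uint8)
    for h in polys(n,q,z,p): cv2.fillConvexPoly(m,np.round((h+.5)*S).astype(np.int32),1)
    return cv2.resize(m*255,(560,420),interpolation=cv2.INTER_AREA)/255.
def mask(n,cam,near):
    b=None
    for d in cut_out(n,cam):
        m=d['pixels']; c=np.argwhere(m).mean(0)[::-1]; e=np.linalg.norm(c-proj([near],camera_params(cam))[0])
        if b is None or e<b[0]: b=(e,m)
    return b
def fit(n,near,z,cams=("top","side"),yaws=np.arange(0,np.pi*2,np.pi/8)):
    near=np.array([*near[:2],z+.01]); D=[]
    for c in cams:
        m=mask(n,c,near)
        if m is None or m[0]>25: print(n,c,'no mask',m and m[0]);continue
        D.append((c,m[1].astype(float),camera_params(c)))
    iou=lambda q,c,m,p:(lambda r:np.minimum(r,m).sum()/np.maximum(r,m).sum())(render(n,q,z,p))
    f=lambda q:-sum(iou(q,*d) for d in D)
    best=min(((f([*near[:2],y]),y) for y in yaws))
    r=None
    for y in (best[1],best[1]+.2,best[1]-.2):
        s=minimize(f,[*near[:2],y],method='Nelder-Mead',options=dict(initial_simplex=np.array([near[0],near[1],y])+np.array([[0,0,0],[.008,0,0],[0,.008,0],[0,0,.12]]),xatol=2e-4,fatol=1e-4))
        if r is None or s.fun<r.fun: r=s
    print(n,np.round(r.x,4),'deg',round(np.degrees(r.x[2]),1),'iou',[round(iou(r.x,*d),3) for d in D]); return r.x,D
E
cat > m0.py <<'E'
from h import *
ims={c:camera(c)[:,:,::-1].copy() for c in("top","side")}
L=[("short_vial_tray",(.403,.353),0),("short_jar_tray",(.616,.334),0),("long_jar_tray",(.397,-.307),0),("long_vial_tray",(.621,-.346),0),("short_vial_carrier",(.502,.018),.049),("short_jar_carrier",(.646,-.015),.049)]
big={c:cv2.resize(i,None,fx=3,fy=3,interpolation=cv2.INTER_CUBIC) for c,i in ims.items()}
for n,a,z in L:
    q,D=fit(n,a,z)
    for c in big:
        for h in polys(n,q,z,camera_params(c)): cv2.polylines(big[c],[np.round((h+.5)*3).astype(int)],True,(0,0,255),1)
cv2.imwrite('pics/c1.png',big['top'][270:780,420:1220+0][:, :800]); cv2.imwrite('pics/c2.png',np.hstack([big['top'][270:870,780:1100],big['side'][540:1140,780:1220]]))
E
python3 m0.py
```

```text
short_vial_tray [0.4039 0.3528 1.145 ] deg 65.6 iou [np.float64(0.951), np.float64(0.905)]
short_jar_tray side no mask None
short_jar_tray [0.6153 0.3372 1.0897] deg 62.4 iou [np.float64(0.946)]
long_jar_tray [ 0.3987 -0.3069  1.7501] deg 100.3 iou [np.float64(0.96), np.float64(0.945)]
long_vial_tray [ 0.6176 -0.3441  1.8342] deg 105.1 iou [np.float64(0.951), np.float64(0.935)]
short_vial_carrier [0.5012 0.0161 1.3715] deg 78.6 iou [np.float64(0.943), np.float64(0.921)]
short_jar_carrier [ 0.646  -0.0146  1.391 ] deg 79.7 iou [np.float64(0.931), np.float64(0.865)]
```

View pics/c1.png

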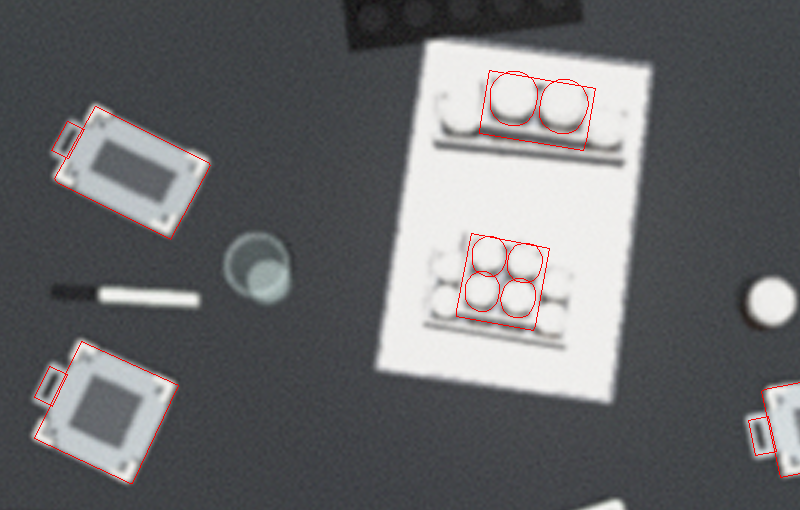

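View pics/c2.png

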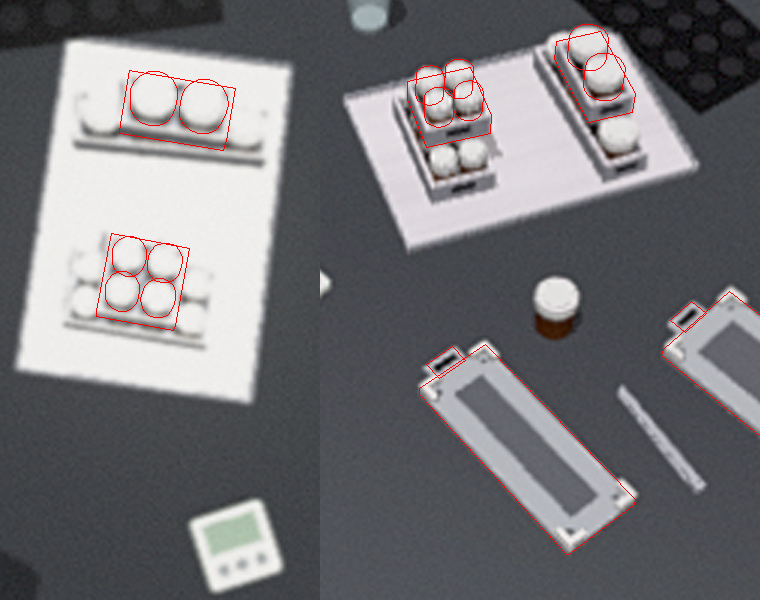

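The short_vial_tray candidates are silver (175,227), brown (120,275) and turquoise (180,303). Silver is the one meant, since brown and turquoise are excluded, and the crop confirms it. The short jar carrier sits on the long jar carrier, top (317,125), and the short vial carrier sits on the long vial carrier, top (308,187). The fitted outlines agree with both pictures.

```bash
cat > go.py <<'E'
# python3 go.py x y z A_deg ncalls : shifts from the present pose; the turn is all in the first call
import sys,numpy as np
from workcell import telemetry
from scipy.spatial.transform import Rotation as R
def axes(A): return np.array([[-np.sin(A),np.cos(A),0],[np.cos(A),np.sin(A),0],[0,0,-1]])
o=telemetry.get_obs(); P=o['eef_pos']; y=R.from_quat(o['tool_rot']).as_matrix()[:,1]; A=np.arctan2(y[1],y[0])
x,yy,z,At,n=map(float,sys.argv[1:6]); n=int(n); At=np.radians(At)
d=(At-A+np.pi/2)%np.pi-np.pi/2   # half turn gives the same grasp
print('at',P.round(4),'A',np.degrees(A).round(1),'t',o['clock'].round(2),'w',o['grip_width'].round(4))
D=(np.array([x,yy,z])-P)/n/.15
print('call1',(axes(A)@D).round(3),'turn',round(-d/np.pi,4))
if n>1: print('next',(axes(A+d)@D).round(3),'x',n-1)
E
python3 go.py .501 .016 .17 -11.4 4
```

```text
Traceback (most recent call last):
  File "go.py", line 9, in <module>
    print('at',P.round(4),'A',np.degrees(A).round(1),'t',o['clock'].round(2),'w',o['grip_width'].round(4))
                                                         ^^^^^^^^^^^^^^^^
AttributeError: 'float' object has no attribute 'round'
```

```bash
sed -i "s/o\['clock'\].round(2)/round(float(o['clock']),2)/; s/o\['grip_width'\].round(4)/round(float(o['grip_width']),4)/" go.py
python3 go.py .501 .016 .17 -11.4 4
```

```text
at [0.1187 0.4857 0.2533] A 76.3 t 1.7 w 0.0855
call1 [-0.805 -0.609  0.139] turn 0.487
next [-0.641  0.779  0.139] x 3
```

```bash
python3 -m creep '1 -.09 -.07 .015 .055; 1 -.18 -.135 .03 .11; 1 -.27 -.2 .045 .165; 1 -.36 -.27 .06 .22; 1 -.45 -.34 .08 .275; 1 -.54 -.41 .095 .33; 1 -.63 -.48 .11 .385; 1 -.72 -.545 .125 .44; 1 -.805 -.609 .139 .487; 1 -.805 -.609 .139 .487'
python3 -m creep '1 -.16 .2 .035 0; 1 -.32 .39 .07 0; 1 -.48 .585 .105 0; 1 -.641 .779 .139 0'
python3 -m creep '1 -.16 .2 .035 0; 1 -.32 .39 .07 0; 1 -.48 .585 .105 0; 1 -.641 .779 .139 0'
python3 go.py .501 .016 .17 -11.4 1
```

```text
clock: 2.95
eef_pos: [0.2147, 0.3677, 0.2325]
tool_rot: [0.774, 0.633, -0.0, -0.0]
ft_force: [-0.4, 0.4, 0.6]
grip_width: 0.0854
grasp_force: 0.0
clock: 3.45
eef_pos: [0.3105, 0.2508, 0.2117]
tool_rot: [0.773, 0.635, 0.001, -0.0]
ft_force: [0.2, -0.0, -0.3]
grip_width: 0.0852
grasp_force: 0.0
clock: 3.95
eef_pos: [0.4064, 0.1333, 0.1908]
tool_rot: [0.773, 0.635, 0.001, -0.0]
ft_force: [0.6, 0.4, 0.5]
grip_width: 0.0851
grasp_force: 0.0
at [0.4064 0.1333 0.1908] A -11.2 t 3.95 w 0.0851
call1 [-0.645  0.771  0.139] turn 0.0011
```

```bash
python3 -m creep '1 -.16 .2 .035 0; 1 -.32 .39 .07 0; 1 -.48 .585 .105 0; 1 -.645 .771 .139 0; 1 -.645 .771 .139 0' | head -2
cat > w.py <<'E'
import sys; from h import *
n,x,y,z=sys.argv[1],*map(float,sys.argv[2:5])
im=camera("wrist")[:,:,::-1].copy(); p=camera_params("wrist")
q,D=fit(n,(x,y),z,cams=("wrist",),yaws=np.radians([float(sys.argv[5])]))
for h in polys(n,q,z,p): cv2.polylines(im,[np.round(h).astype(int)],True,(0,0,255),1)
cv2.imwrite(sys.argv[6],im); print(bot.tcp_to_tips)
E
python3 w.py short_vial_carrier .501 .016 .049 78.6 pics/w1.png; python3 go.py .501 .016 .077 -11.4 1
```

```text
clock: 4.58
eef_pos: [0.5011, 0.0148, 0.1694]
short_vial_carrier [0.5004 0.0195 1.3828] deg 79.2 iou [np.float64(0.979)]
0.022
at [0.4995 0.0163 0.1696] A -11.3 t 4.67 w 0.0854
call1 [-0.     0.01   0.618] turn 0.0004
```

View pics/w1.png

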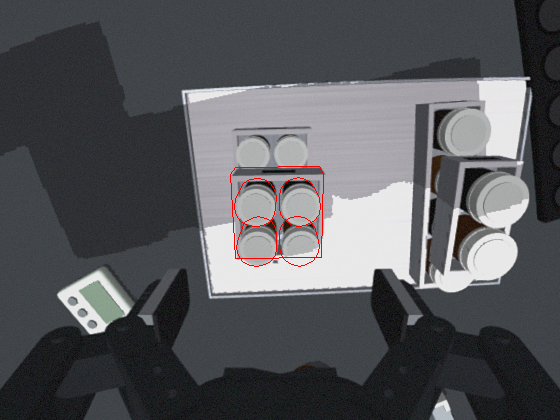

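The wrist view shows the short vial carrier at about (278,215), between the jaw lines. The fit agrees within 3 mm, so I descend and grip.

```bash
python3 -m creep '1 .01 .003 .15 0; 1 .01 .003 .3 0; 1 .01 .005 .45 0; 1 .01 .005 .56 0; 1 .01 .007 .62 0; 1 .01 .007 .62 0; 0 .01 .007 .62 0; 0 .01 .007 .62 0; 0 .01 .007 .62 0;0 .01 .007 .62 0;0 .01 .007 .62 0;0 .01 .007 .62 0'
python3 -c "from workcell import *;print(bot.tcp_to_tips)"
```

```text
clock: 6.18
eef_pos: [0.502, 0.0173, 0.0782]
tool_rot: [0.774, 0.633, 0.001, 0.001]
ft_force: [-0.1, 0.7, 6.1]
grip_width: 0.0624
grasp_force: 67.0
0.022
```

```bash
python3 -m creep '0 0 0 -.06 0; 0 0 0 -.16 0; 0 0 0 -.3 0; 0 0 0 -.45 0; 0 0 0 -.6 0; 0 0 0 -.75 0;0 0 0 -.82 0;0 0 0 -.82 0' | egrep 'eef|force|wid'
python3 go.py .4039 .3528 .20 -24.4 3
```

```text
eef_pos: [0.5014, 0.0171, 0.2008]
ft_force: [0.4, -0.1, -2.5]
grip_width: 0.0625
grasp_force: 66.2
at [0.5014 0.0171 0.2008] A -11.4 t 7.17 w 0.0625
call1 [ 0.688 -0.36   0.002] turn 0.0722
next [ 0.59  -0.506  0.002] x 2
```

```bash
python3 -m creep '0 .1 -.05 0 .015; 0 .3 -.15 0 .03; 0 .5 -.26 0 .05; 0 .688 -.36 0 .072' | egrep 'eef|wid'
python3 -m creep '0 .2 -.17 0 0; 0 .4 -.34 0 0; 0 .59 -.506 0 0' | egrep 'eef|wid'
python3 -m creep '0 .2 -.17 0 0; 0 .38 -.32 0 0; 0 .5 -.43 0 0; 0 .56 -.49 0 0;0 .59 -.506 0 0;0 .59 -.506 0 0' | egrep 'eef|wid'
python3 go.py .4039 .3528 .041 -24.4 2
```

```text
eef_pos: [0.4673, 0.1297, 0.1986]
grip_width: 0.0627
eef_pos: [0.4347, 0.2417, 0.1987]
grip_width: 0.0626
eef_pos: [0.4033, 0.3523, 0.1996]
grip_width: 0.0623
at [0.4033 0.3523 0.1996] A -24.4 t 8.8 w 0.0623
call1 [0.002 0.001 0.529] turn 0.0001
next [0.002 0.001 0.529] x 1
```

```bash
python3 -m creep '0 0 0 .15 0; 0 0 0 .3 0; 0 .002 0 .45 0; 0 .002 0 .6 0; 0 .003 .002 .72 0; 0 .003 .002 .8 0' | egrep 'eef|wid|ft'
python3 - <<'E'
from h import *
cv2.imwrite('pics/w2.png',camera("wrist")[:,:,::-1])
E
python3 go.py .4039 .3528 .040 -24.4 1
```

```text
eef_pos: [0.4038, 0.3519, 0.0791]
ft_force: [-0.2, -0.2, -2.1]
grip_width: 0.0621
at [0.4031 0.3516 0.0778] A -24.4 t 9.6 w 0.0625
call1 [0.01  0.001 0.252] turn -0.0002
```

View pics/w2.png

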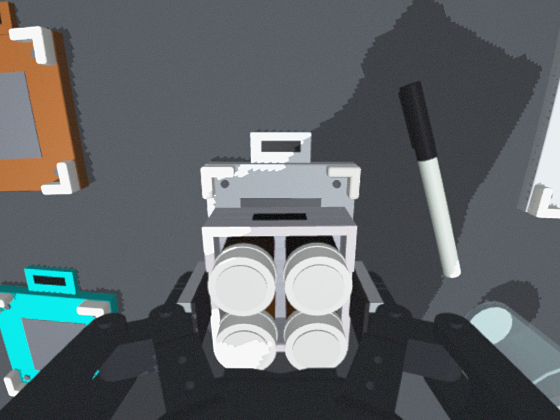

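The carrier at (280,290) hangs square and centred over the silver tray, whose corner guides show at (210,180) and (350,180). Lowering now.

```bash
python3 -m creep '0 .005 0 .09 0; 0 .008 0 .17 0; 0 .008 0 .21 0; 0 .008 0 .235 0; 0 .008 0 .248 0; 0 .008 0 .255 0; 0 .008 0 .255 0' | egrep 'eef|wid|ft'
```

```text
eef_pos: [0.4042, 0.3543, 0.0418]
ft_force: [0.1, -0.4, -1.6]
grip_width: 0.0626
```

```bash
python3 -m creep '0 0 0 .008 0; 0 0 0 .016 0; 0 0 0 .016 0;0 0 0 .016 0' | egrep 'eef|wid|ft'
```

```text
eef_pos: [0.4042, 0.3543, 0.0393]
ft_force: [0.1, 0.3, -0.8]
grip_width: 0.0626
```

```bash
python3 -m creep '0 0 0 .006 0; 0 0 0 .012 0; 0 0 0 .012 0;0 0 0 .012 0' | egrep 'eef|wid|ft'
```

```text
eef_pos: [0.4042, 0.3543, 0.0392]
ft_force: [-3.1, -3.1, 11.1]
grip_width: 0.0628
```

```bash
python3 -m creep '.8 0 0 0 0; .9 0 0 0 0; 1 0 0 0 0; 1 0 0 0 0; 1 0 0 -.1 0; 1 0 0 -.3 0; 1 0 0 -.55 0; 1 0 0 -.8 0; 1 0 0 -.95 0;1 0 0 -.95 0' | egrep 'eef|wid|ft'
python3 go.py .646 -.0146 .18 -10.3 4
```

```text
eef_pos: [0.4054, 0.3553, 0.183]
ft_force: [0.6, -0.0, -0.5]
grip_width: 0.0857
at [0.4054 0.3553 0.183 ] A -24.4 t 12.72 w 0.0857
call1 [-0.396  0.62   0.005] turn -0.0781
next [-0.535  0.505  0.005] x 3
```

```bash
python3 -m creep '1 -.1 .155 0 -.02; 1 -.2 .31 0 -.04; 1 -.3 .465 0 -.06; 1 -.396 .62 0 -.078' | egrep 'eef'
python3 -m creep '1 -.18 .17 0 0; 1 -.36 .34 0 0; 1 -.535 .505 0 0' | egrep 'eef'
python3 -m creep '1 -.18 .17 0 0; 1 -.36 .34 0 0; 1 -.535 .505 0 0' | egrep 'eef'
python3 -m creep '1 -.18 .17 0 0; 1 -.36 .34 0 0; 1 -.48 .45 0 0; 1 -.535 .505 0 0;1 -.535 .505 0 0' | egrep 'eef'
python3 w.py short_jar_carrier .646 -.0146 .049 79.7 pics/w3.png; python3 go.py .646 -.013 .077 -10.3 1
python3 - <<'E'
from h import *
camera("top");fit("short_vial_carrier",(.404,.353),.01,cams=("top",),yaws=[1.145])
E
```

```text
eef_pos: [0.464, 0.2606, 0.1787]
eef_pos: [0.5243, 0.1679, 0.1786]
eef_pos: [0.5844, 0.0755, 0.1785]
eef_pos: [0.6444, -0.0161, 0.1789]
short_jar_carrier [ 0.6469 -0.012   1.4015] deg 80.3 iou [np.float64(0.977)]
0.022
at [ 0.6442 -0.015   0.1795] A -10.3 t 14.7 w 0.0857
call1 [0.015 0.01  0.683] turn 0.0001
short_vial_carrier [0.4037 0.354  1.1584] deg 66.4 iou [np.float64(0.955)]
```

```bash
python3 -m creep '1 .01 .005 .17 0; 1 .015 .012 .34 0; 1 .015 .012 .5 0; 1 .015 .012 .62 0; 1 .015 .012 .685 0; 1 .015 .012 .685 0; 0 .015 .012 .685 0; 0 .015 .012 .685 0; 0 .015 .012 .685 0;0 .015 .012 .685 0;0 .015 .012 .685 0;0 .015 .012 .685 0' | egrep 'eef|wid|for'
python3 -m creep '0 0 0 0 0; 0 0 0 0 0' | egrep 'eef|wid|for'
```

```text
eef_pos: [0.6478, -0.0139, 0.0786]
ft_force: [-1.2, -0.2, 5.3]
grip_width: 0.0448
grasp_force: 64.3
eef_pos: [0.6477, -0.0139, 0.0785]
ft_force: [-1.2, 0.4, 5.8]
grip_width: 0.0446
grasp_force: 64.3
```

```bash
python3 -m creep '0 0 0 -.06 0; 0 0 0 -.16 0; 0 0 0 -.3 0; 0 0 0 -.45 0; 0 0 0 -.6 0; 0 0 0 -.72 0;0 0 0 -.75 0;0 0 0 -.75 0' | egrep 'eef|force|wid'
python3 go.py .6153 .3355 .19 -27.6 3
```

```text
eef_pos: [0.647, -0.014, 0.1898]
ft_force: [-0.2, -0.1, -2.3]
grip_width: 0.0443
grasp_force: 63.5
at [ 0.647  -0.014   0.1898] A -10.3 t 17.55 w 0.0443
call1 [ 0.751 -0.208 -0.   ] turn 0.096
next [ 0.656 -0.422 -0.   ] x 2
```

```bash
python3 -m creep '0 .1 -.03 0 .02; 0 .3 -.08 0 .045; 0 .52 -.145 0 .07; 0 .751 -.208 0 .096' | egrep 'eef|wid'
python3 -m creep '0 .22 -.14 0 0; 0 .44 -.28 0 0; 0 .656 -.422 0 0' | egrep 'eef|wid'
python3 -m creep '0 .22 -.14 0 0; 0 .42 -.27 0 0; 0 .58 -.37 0 0; 0 .656 -.422 0 0;0 .656 -.422 0 0' | egrep 'eef|wid'
python3 -m creep '0 0 0 .15 0; 0 0 0 .3 0; 0 0 0 .45 0; 0 0 0 .6 0; 0 0 0 .7 0; 0 0 0 .74 0; 0 0 0 .74 0' | egrep 'eef|wid|ft'
python3 - <<'E'
from h import *
cv2.imwrite('pics/w4.png',camera("wrist")[:,:,::-1])
E
python3 go.py .6153 .3355 .042 -27.6 1
```

```text
eef_pos: [0.6356, 0.1031, 0.1882]
grip_width: 0.0448
eef_pos: [0.6251, 0.22, 0.1881]
grip_width: 0.0446
eef_pos: [0.6149, 0.3359, 0.1885]
grip_width: 0.0446
eef_pos: [0.6156, 0.3351, 0.0787]
ft_force: [0.0, -0.2, -1.5]
grip_width: 0.0444
at [0.616  0.3355 0.0794] A -27.6 t 19.98 w 0.0448
call1 [-0.002 -0.004  0.25 ] turn -0.0001
```

View pics/w4.png

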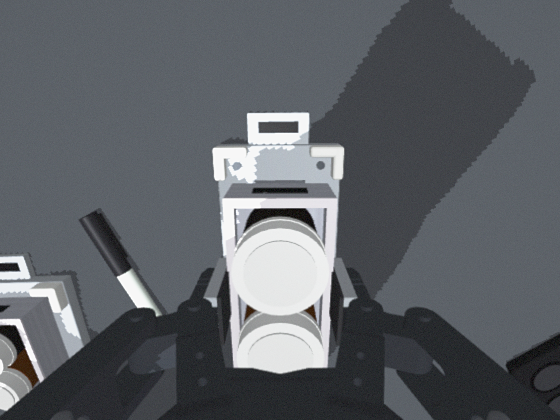

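The jar carrier hangs centred (280,280) between the guides at (225,160) and (335,160). Lowering and releasing.

```bash
python3 -m creep '0 0 0 .09 0; 0 0 0 .17 0; 0 0 0 .21 0; 0 0 0 .235 0; 0 0 0 .248 0; 0 0 0 .256 0; 0 0 0 .262 0;0 0 0 .267 0; 0 0 0 .272 0; 0 0 0 .272 0' | egrep 'eef|wid|ft'
```

```text
eef_pos: [0.6157, 0.3356, 0.0396]
ft_force: [-2.7, -1.2, 4.6]
grip_width: 0.0447
```

Contact. I'll press about 0.5 mm more, release, retreat and go to the long vial carrier.

```bash
python3 -m creep '0 0 0 .004 0; .6 0 0 .004 0; .75 0 0 .004 0; .9 0 0 .004 0; 1 0 0 0 0; 1 0 0 -.1 0; 1 0 0 -.3 0; 1 0 0 -.55 0; 1 0 0 -.8 0; 1 0 0 -.95 0;1 0 0 -.95 0' | egrep 'eef|wid|ft'
python3 - <<'E'
from h import *
for c in("top","side"): camera(c)
fit("short_jar_carrier",(.6155,.3355),.01,yaws=[1.0897])
fit("long_jar_carrier",(.646,-.013),.003,yaws=[1.39])
fit("long_vial_carrier",(.498,.016),.003,yaws=[1.38])
E
python3 go.py .50 .016 .17 -11 3
```

```text
eef_pos: [0.617, 0.3364, 0.1845]
ft_force: [1.5, 0.9, -0.0]
grip_width: 0.0853
short_jar_carrier [0.6132 0.3285 1.0914] deg 62.5 iou [np.float64(0.274), np.float64(0.839)]
long_jar_carrier [ 0.6454 -0.0128  1.4442] deg 82.7 iou [np.float64(0.935), np.float64(0.924)]
long_vial_carrier [0.4962 0.0154 1.3965] deg 80.0 iou [np.float64(0.961), np.float64(0.944)]
at [0.615  0.3353 0.1791] A -27.6 t 23.0 w 0.0849
call1 [-0.747  0.102  0.02 ] turn -0.0922
next [-0.745 -0.115  0.02 ] x 2
```

```bash
python3 -m creep '1 -.18 .025 0 -.023; 1 -.37 .05 0 -.046; 1 -.56 .076 .01 -.07; 1 -.747 .102 .02 -.095' | egrep 'eef'
python3 -m creep '1 -.25 -.04 0 0; 1 -.5 -.077 0 0; 1 -.745 -.115 .02 0' | egrep 'eef'
python3 -m creep '1 -.25 -.04 0 0; 1 -.5 -.077 0 0; 1 -.67 -.1 0 0; 1 -.745 -.115 .02 0; 1 -.745 -.115 .02 0' | egrep 'eef'
python3 w.py long_vial_carrier .497 .0155 .003 80 pics/w5.png
python3 go.py .497 .0155 .032 -10 1
python3 - <<'E'
from h import *
camera("top");fit("short_jar_carrier",(.6155,.3355),.01,cams=("top",),yaws=[1.0897])
E
```

```text
eef_pos: [0.5766, 0.2283, 0.1769]
eef_pos: [0.5393, 0.1213, 0.1743]
eef_pos: [0.5021, 0.0155, 0.171]
long_vial_carrier [0.4978 0.0182 1.3987] deg 80.1 iou [np.float64(0.978)]
0.022
at [0.5028 0.0163 0.1713] A -10.5 t 24.6 w 0.0857
call1 [-0.012 -0.037  0.929] turn -0.0026
short_jar_carrier [0.6152 0.3356 1.0754] deg 61.6 iou [np.float64(0.95)]
```

```bash
python3 -m creep '1 0 -.035 .2 -.003; 1 0 -.035 .4 -.003; 1 0 -.035 .58 -.003; 1 0 -.035 .74 -.003; 1 0 -.035 .86 -.003; 1 0 -.035 .925 -.003; 1 0 -.035 .925 -.003' | egrep 'eef|wid|for'
python3 -m creep '0 0 0 0 0; 0 0 0 0 0;0 0 0 0 0; 0 0 0 0 0;0 0 0 0 0; 0 0 0 0 0;0 0 0 0 0' | egrep 'eef|wid|for'
python3 -m creep '0 0 0 -.06 0; 0 0 0 -.16 0; 0 0 0 -.3 0; 0 0 0 -.46 0; 0 0 0 -.62 0; 0 0 0 -.78 0;0 0 0 -.9 0;0 0 0 -.95 0;0 0 0 -.95 0' | egrep 'eef|force|wid'
python3 go.py .6178 -.344 .175 15.1 3
```

```text
eef_pos: [0.497, 0.0171, 0.0321]
ft_force: [0.8, 0.2, -0.8]
grip_width: 0.0853
grasp_force: 0.0
eef_pos: [0.4977, 0.0169, 0.0339]
ft_force: [-2.6, 0.1, 5.9]
grip_width: 0.0625
grasp_force: 67.9
eef_pos: [0.4975, 0.0166, 0.1757]
ft_force: [-1.2, -0.1, -5.4]
grip_width: 0.0619
grasp_force: 67.0
at [0.4975 0.0166 0.1757] A -10.0 t 27.57 w 0.0619
call1 [-0.743  0.402  0.001] turn -0.1392
next [-0.843  0.049  0.001] x 2
```

```bash
python3 -m creep '0 -.1 .05 0 -.02; 0 -.27 .145 0 -.05; 0 -.44 .24 0 -.08; 0 -.6 .325 0 -.11; 0 -.743 .402 0 -.139' | egrep 'eef|wid'
python3 -m creep '0 -.2 .012 0 0; 0 -.41 .024 0 0; 0 -.62 .036 0 0; 0 -.843 .049 0 0' | egrep 'eef|wid'
python3 -m creep '0 -.22 .012 0 0; 0 -.44 .024 0 0; 0 -.62 .036 0 0; 0 -.77 .044 0 0; 0 -.843 .049 0 0; 0 -.843 .049 0 0' | egrep 'eef|wid'
python3 -m creep '0 0 0 .12 0; 0 0 0 .26 0; 0 0 0 .4 0; 0 0 0 .52 0; 0 0 0 .6 0; 0 0 0 .64 0; 0 0 0 .64 0' | egrep 'eef|wid|ft'
python3 - <<'E'
from h import *
cv2.imwrite('pics/w6.png',camera("wrist")[:,:,::-1])
E
python3 go.py .6185 -.344 .041 15.1 1
```

```text
eef_pos: [0.5368, -0.1044, 0.1737]
grip_width: 0.0623
eef_pos: [0.5768, -0.2243, 0.1735]
grip_width: 0.0625
eef_pos: [0.6168, -0.3441, 0.1736]
grip_width: 0.062
eef_pos: [0.6173, -0.3436, 0.0791]
ft_force: [-0.3, -0.0, -4.3]
grip_width: 0.0626
at [ 0.6176 -0.3439  0.0797] A 15.1 t 30.38 w 0.0624
call1 [-0.002  0.006  0.258] turn -0.0002
```

View pics/w6.png

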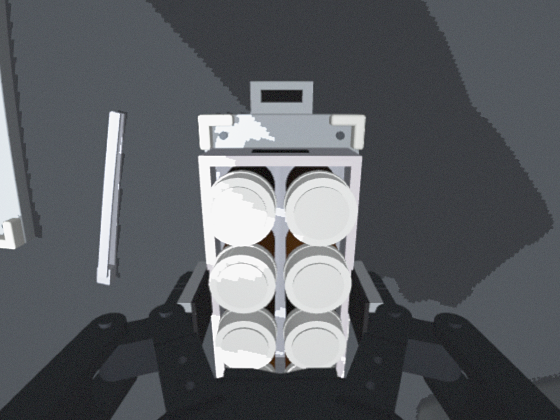

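The long vial carrier hangs square over its tray, with the guides at (205,130) and (360,130) either side of it. Lowering.

```bash
python3 -m creep '0 0 .003 .09 0; 0 0 .005 .16 0; 0 0 .005 .2 0; 0 0 .005 .225 0; 0 0 .005 .238 0; 0 0 .005 .246 0; 0 0 .005 .252 0;0 0 .005 .257 0; 0 0 .005 .262 0; 0 0 .005 .262 0' | egrep 'eef|wid|ft'
```

```text
eef_pos: [0.6182, -0.3439, 0.041]
ft_force: [-1.4, 2.4, 2.0]
grip_width: 0.0624
```

```bash
python3 -m creep '0 0 0 .005 0; .8 0 0 .005 0; .9 0 0 .005 0; 1 0 0 .004 0; 1 0 0 0 0; 1 0 0 -.1 0; 1 0 0 -.3 0; 1 0 0 -.55 0; 1 0 0 -.8 0; 1 0 0 -.92 0;1 0 0 -.92 0' | egrep 'eef|wid|ft'
python3 go.py .6455 -.0128 .175 -8 3
```

```text
eef_pos: [0.6194, -0.3445, 0.1815]
ft_force: [-0.7, -0.3, 0.2]
grip_width: 0.0855
at [ 0.6194 -0.3445  0.1815] A 15.1 t 33.0 w 0.0855
call1 [0.697 0.248 0.015] turn 0.1281
next [ 0.738 -0.045  0.015] x 2
```

```bash
python3 -m creep '1 .18 .062 0 .03; 1 .36 .125 0 .065; 1 .53 .188 .01 .1; 1 .697 .248 .015 .128' | egrep 'eef'
python3 -m creep '1 .25 -.015 0 0; 1 .5 -.03 .01 0; 1 .738 -.045 .015 0' | egrep 'eef'
python3 -m creep '1 .25 -.015 0 0; 1 .5 -.03 .01 0; 1 .67 -.04 .015 0; 1 .738 -.045 .015 0; 1 .738 -.045 .015 0' | egrep 'eef'
python3 w.py long_jar_carrier .6455 -.0128 .003 81 pics/w7.png
python3 go.py .6455 -.0128 .032 -8 1
python3 - <<'E'
from h import *
camera("top");fit("long_vial_carrier",(.618,-.344),.01,cams=("top",),yaws=[1.834])
fit("long_jar_carrier",(.646,-.013),.003,cams=("side",),yaws=[1.41])
E
```

```text
eef_pos: [0.6261, -0.232, 0.1742]
eef_pos: [0.6347, -0.1212, 0.1721]
eef_pos: [0.6438, -0.0118, 0.1705]
long_jar_carrier [ 0.6471 -0.0131  1.4524] deg 83.2 iou [np.float64(0.971)]
0.022
at [ 0.644  -0.013   0.1708] A -8.0 t 34.6 w 0.0856
call1 [0.003 0.01  0.926] turn -0.0002
long_vial_carrier [ 0.6186 -0.3443  1.8324] deg 105.0 iou [np.float64(0.944)]
long_jar_carrier [ 0.6451 -0.0139  1.4491] deg 83.0 iou [np.float64(0.925)]
```

View pics/w7.png

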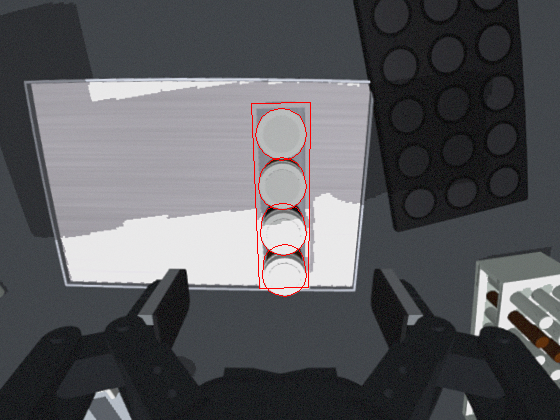

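The long jar carrier stands at (282,200), about 83° in yaw and clear of its neighbours. I'll grip it at its middle.

```bash
python3 -m creep '1 0 .015 .2 -.005; 1 0 .015 .4 -.005; 1 0 .015 .58 -.005; 1 0 .015 .74 -.005; 1 0 .015 .86 -.005; 1 0 .015 .922 -.005; 1 0 .015 .922 -.005' | egrep 'eef|wid|for'
python3 -m creep '0 0 0 0 0; 0 0 0 0 0;0 0 0 0 0; 0 0 0 0 0;0 0 0 0 0; 0 0 0 0 0;0 0 0 0 0; 0 0 0 0 0' | egrep 'eef|wid|for'
python3 -m creep '0 0 0 -.06 0; 0 0 0 -.16 0; 0 0 0 -.3 0; 0 0 0 -.46 0; 0 0 0 -.62 0; 0 0 0 -.78 0;0 0 0 -.9 0;0 0 0 -.95 0;0 0 0 -.95 0' | egrep 'eef|force|wid'
python3 go.py .3987 -.3065 .175 10.3 4
```

```text
eef_pos: [0.6461, -0.0125, 0.0324]
ft_force: [-0.2, -0.5, 1.2]
grip_width: 0.0856
grasp_force: 0.0
eef_pos: [0.6469, -0.0123, 0.0342]
ft_force: [-1.8, 0.1, 5.5]
grip_width: 0.0439
grasp_force: 65.7
eef_pos: [0.6465, -0.0123, 0.1756]
ft_force: [-0.4, -0.2, -5.6]
grip_width: 0.0445
grasp_force: 64.5
at [ 0.6465 -0.0123  0.1756] A -7.1 t 37.75 w 0.0445
call1 [-0.537 -0.349  0.001] turn -0.0965
next [-0.409 -0.494  0.001] x 3
```

```bash
python3 -m creep '0 -.1 -.06 0 -.02; 0 -.25 -.16 0 -.045; 0 -.4 -.26 0 -.07; 0 -.537 -.349 0 -.0965' | egrep 'eef|wid'
python3 -m creep '0 -.13 -.16 0 0; 0 -.27 -.33 0 0; 0 -.409 -.494 0 0' | egrep 'eef|wid'
python3 -m creep '0 -.13 -.16 0 0; 0 -.27 -.33 0 0; 0 -.409 -.494 0 0' | egrep 'eef|wid'
python3 -m creep '0 -.13 -.16 0 0; 0 -.26 -.31 0 0; 0 -.36 -.43 0 0; 0 -.409 -.494 0 0; 0 -.409 -.494 0 0' | egrep 'eef|wid'
python3 -m creep '0 0 0 .12 0; 0 0 0 .26 0; 0 0 0 .4 0; 0 0 0 .52 0; 0 0 0 .6 0; 0 0 0 .64 0; 0 0 0 .64 0' | egrep 'eef|wid|ft'
python3 - <<'E'
from h import *
cv2.imwrite('pics/w8.png',camera("wrist")[:,:,::-1])
E
python3 go.py .3987 -.3065 .0412 10.3 1
```

```text
eef_pos: [0.5829, -0.0863, 0.1738]
grip_width: 0.0444
eef_pos: [0.521, -0.1599, 0.1741]
grip_width: 0.0443
eef_pos: [0.4591, -0.2334, 0.1742]
grip_width: 0.0446
eef_pos: [0.3981, -0.3066, 0.1748]
grip_width: 0.0445
eef_pos: [0.3988, -0.3064, 0.0792]
ft_force: [0.5, -0.2, -5.3]
grip_width: 0.0448
at [ 0.399  -0.3067  0.0796] A 10.3 t 40.55 w 0.0446
call1 [ 0.002 -0.002  0.256] turn 0.0
```

View pics/w8.png

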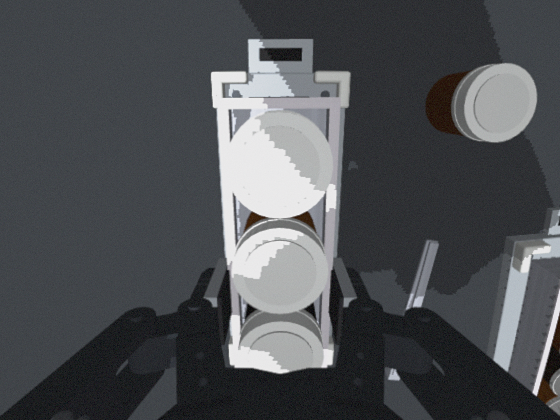

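The carrier is square and centred, its end wall (280,102) inside the guides at (215,85) and (345,85). Lowering and releasing.

```bash
python3 -m creep '0 0 0 .09 0; 0 0 0 .16 0; 0 0 0 .2 0; 0 0 0 .225 0; 0 0 0 .238 0; 0 0 0 .246 0; 0 0 0 .252 0;0 0 0 .257 0; 0 0 0 .262 0; 0 0 0 .262 0' | egrep 'eef|wid|ft'
python3 -m creep '0 0 0 .005 0; 0 0 0 .005 0' | egrep 'eef|wid|ft'
```

```text
eef_pos: [0.3988, -0.3067, 0.0411]
ft_force: [-3.6, 1.3, 6.0]
grip_width: 0.0445
eef_pos: [0.3988, -0.3067, 0.0411]
ft_force: [-4.7, 3.1, 11.2]
grip_width: 0.0443
```

```bash
python3 -m creep '.6 0 0 0 0; .75 0 0 0 0; .9 0 0 0 0; 1 0 0 0 0; 1 0 0 -.1 0; 1 0 0 -.3 0; 1 0 0 -.55 0; 1 0 0 -.8 0; 1 0 0 -.98 0; 1 0 0 -.98 0' | egrep 'eef|wid|ft'
python3 -m creep '1 .25 0 -.1 0; 1 .5 0 -.1 0; 1 .75 0 -.1 0; 1 1 0 -.1 0; 1 1 0 -.1 0' | egrep eef
python3 -m creep '1 .25 0 0 0; 1 .5 0 0 0; 1 .75 0 0 0; 1 1 0 0 0; 1 1 0 0 0' | egrep eef
python3 - <<'E'
from h import *
for c in("top","side"): cv2.imwrite(f'pics/f_{c}.png',camera(c)[:,:,::-1])
for n,a in dict(short_vial=(.404,.354,1.145),short_jar=(.6155,.3355,1.09),long_jar=(.3988,-.3067,1.75),long_vial=(.618,-.344,1.834)).items(): fit(n+"_carrier",a[:2],.01,yaws=[a[2]])
E
```

```text
eef_pos: [0.4002, -0.3078, 0.1896]
ft_force: [0.7, 0.1, -0.2]
grip_width: 0.0854
eef_pos: [0.3704, -0.157, 0.2005]
eef_pos: [0.3447, -0.0104, 0.2008]
short_vial_carrier [0.4046 0.3527 1.1645] deg 66.7 iou [np.float64(0.913), np.float64(0.858)]
short_jar_carrier [0.6152 0.3336 1.1071] deg 63.4 iou [np.float64(0.938), np.float64(0.895)]
long_jar_carrier [ 0.3983 -0.3093  1.7602] deg 100.9 iou [np.float64(0.93), np.float64(0.94)]
long_vial_carrier [ 0.6181 -0.3462  1.8373] deg 105.3 iou [np.float64(0.932), np.float64(0.931)]
```

View pics/f_top.png

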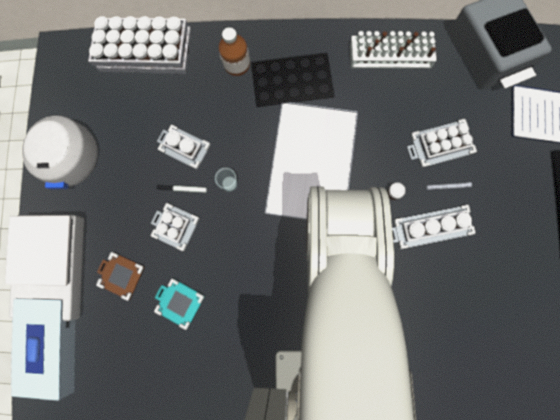

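View pics/f_side.png

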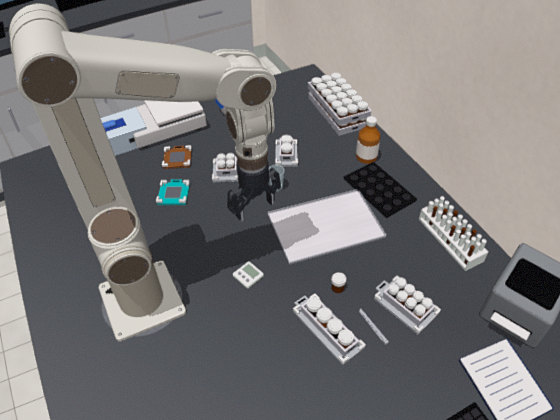

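All four carriers sit in their trays, in the top picture at (183,146), (175,227), (445,140) and (435,226). The delivery tray is empty and the beaker stands at (226,180). The fits match the tray poses within 3 mm and 2°, so I'm handing in.

```bash
python3 -c "from workcell import ticket;print(ticket.job_done())"
```

```text
the job is handed in; nothing more can be done
None
```

All four carriers stand in their own loading trays within about 4 mm of centre by the last camera fit (8 mm play), the beaker is untouched, and the job was handed in at about 44 s of the 112 s limit.

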